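# Find the sound self-inking stamp by feel and put it in the stand

### The job

The three black self-inking stamps on the desk look alike, but one has a worn, slack spring and one has gone stiff with dried ink; only the one with the middling resistance is sound. Find it by holding caps pressed about half way down for a moment to feel the spring, never so far that a stamp prints, and lift none that you have not felt. Then gently set the sound one upright in the empty pocket of the stamp stand, press its cap half way once more so that it is fully home and surely the right one, let go, and leave the other two stamps and everything else where they stand.

Things in the scene. Friction and masses are not known exactly. Their poses are not given: they have to be found in the camera images.
- stamp_1: self-inking stamp, looks like the other two: grey foot 34 x 56 x 20 mm (own x, y, z); black cap 30 x 50 mm, its sides from 36 to 82 mm height, flat 26 x 44 mm top at 92 mm. Origin: centre of the foot's underside, z up. 90 to 130 g. Picked up by the cap across its 30 mm, the foot hangs under it. In the gap under the cap shows a round steel spring cartridge, which sits loose in the foot
- stamp_1_cap (a joint): travel of stamp_1's cap over its foot (m): 0 when free, 0.006 half way, 0.012 where it prints; sprung back. All three start to give at about 1 N; held half way the worn one pushes back with about 2 N, the sound one about 6 N, the stiff one about 16 N. Which is which cannot be seen
- stamp_2: self-inking stamp, looks like the other two: grey foot 34 x 56 x 20 mm (own x, y, z); black cap 30 x 50 mm, its sides from 36 to 82 mm height, flat 26 x 44 mm top at 92 mm. Origin: centre of the foot's underside, z up. 90 to 130 g. Picked up by the cap across its 30 mm, the foot hangs under it. In the gap under the cap shows a round steel spring cartridge, which sits loose in the foot
- stamp_2_cap (a joint): travel of stamp_2's cap over its foot (m): 0 when free, 0.006 half way, 0.012 where it prints; sprung back. All three start to give at about 1 N; held half way the worn one pushes back with about 2 N, the sound one about 6 N, the stiff one about 16 N. Which is which cannot be seen
- stamp_3: self-inking stamp, looks like the other two: grey foot 34 x 56 x 20 mm (own x, y, z); black cap 30 x 50 mm, its sides from 36 to 82 mm height, flat 26 x 44 mm top at 92 mm. Origin: centre of the foot's underside, z up. 90 to 130 g. Picked up by the cap across its 30 mm, the foot hangs under it. In the gap under the cap shows a round steel spring cartridge, which sits loose in the foot
- stamp_3_cap (a joint): travel of stamp_3's cap over its foot (m): 0 when free, 0.006 half way, 0.012 where it prints; sprung back. All three start to give at about 1 N; held half way the worn one pushes back with about 2 N, the sound one about 6 N, the stiff one about 16 N. Which is which cannot be seen
- stand: heavy dark stamp stand, 74 x 164 mm, 30 mm high, with two pockets side by side along its y; a wooden stamp (68 mm high) stands in the one at its own y = -38 mm. Origin: centre of its underside; it does not move
- pocket (a point): centre of the floor of the stand's empty pocket, 12 mm above the desk and 18 mm below the rim; axes as the stand's. The pocket measures 37 x 59 mm (its x, y), 1.5 mm room on each side of a stamp's foot. A stamp fits either way round, its 56 mm along the stand's y
- note_pad: pink sticky-note pad, 77 x 77 x 26 mm, a bystander; origin under its centre
- rubber: blue and white eraser near the front edge, 23 x 55 x 14 mm, a bystander; origin under its centre
- glue: glue stick standing upright behind the stamps, 26 mm across, 90 mm high, a bystander; origin under its centre
- fan: pink desk fan, 80 x 125 x 128 mm, a bystander; origin under its centre
There are look-alikes about, which are no part of the job. What is shaped like the stamp_3 but purple or yellow is not meant.

How it is judged:
By the outcome, as a careful person would: the job done as asked, in the order asked, and still so for the second after the job is handed in, with the robot touching nothing.
It also fails if it takes over 72 s, if anything falls off the work surface, if the arm or the gripper's body presses on something with over 40 N, if the wrist force passes 120 N, or if a joint passes its speed limit or range.

### The arm

A 7-joint arm with a two-finger parallel gripper is mounted at the origin on a cart in front of the work surface, level with it; the furniture and walls round the work are solid. World frame = base frame: x ahead of the robot, y to its left, z up, the work surface at z = 0. Lengths are in m, angles in rad, forces in N, time in s.
With the tool pointing down it reaches from about 0.425 to 0.875 m from the base axis. Payload 8.4 kg.
Tool frame: the origin (TCP) lies midway between the tips of the shut fingers; the grasp point (between the pads) lies 19 mm behind it (arm.grasp_offset is the distance from the TCP to the grasp point, in m); z points along the fingers, y is the line along which they close (so a half turn about z gives the same grasp; the last joint's range is limited). The gripper opens to 85 mm and grips with 20 to 120 N. Pads are 22 mm wide; open, the fingers measure 114 mm over their backs; the gripper's body (76 mm by 85 mm) begins 54 mm behind the grasp point. The pads swing forward as they close: fully open they stand 13 mm farther back than shut.
Start: joints at [1.083, 0.333, 0.04, 1.465, -0.013, 1.343, -0.059], TCP at [0.246, -0.601, 0.231] pointing down, gripper open.
Joint ranges: [-2.58, 2.58], [-0.38, 2.09], [-1.3, 1.39], [0.25, 2.4], [-1.5, 4.64], [0.08, 2.09], [-2.65, 2.65]. Speed limits (rad/s): [2.22, 2.22, 2.79, 2.79, 3.14, 3.14, 3.14].

### API

Orientations are given as a 3x3 rotation matrix whose columns are the frame's x, y, z axes.
In Python, from plant import arm, optics gives the robot as it stands. The module is installed in compiled form; this text tells all that it offers.
- The arm moves only by the tool carry_out, never from a script. Its argument "targets" is a list of rows, each an object of numbers: "jaw": the finger opening in cm, from 0 to 8.54; "tx", "ty", "tz": the shift along the tool's x, y, z in cm; "ax", "ay", "az": the turn, a rotation vector about the tool's x, y, z in degrees. A call has 1 to 5 rows; each row shifts and turns the commanded pose from where the row before left it, along the tool's axes as they then stand; what a row does not reach is not made up. A row lasts 1/8 s, in which the tool goes at most 62.5 mm and 10.7 degrees, less where a joint would pass 70% of its speed; a pose out of reach is approached as far as the arm can. A call with a gripper value outside its range is refused whole. The fingers move at their own pace and stop on an object; "grip_force" is the grip in N (left out, the last holds). Time passes only in rows, so rows that do not move let the fingers close. It gives the time, the measured TCP pose, the force, the opening and the grip force at its end, in the units of the state.
- arm.sense(): the state, without advancing time (a new reading comes with each control period).
- optics.capture(name): name is "scene" or "top"; returns (picture, depth): 400x640x3 uint8, red, green, blue; 400x640 float32, m along the optical axis (not along the pixel's ray), 0 where there is no reading.
- optics.calibration(name): a dict with "fx", "fy", "cx", "cy" (pixels), "rvec" (rotation vector, rad) and "tvec" (3), from world to camera coordinates, as OpenCV has them. Camera axes: x right, y down, z forward; pixel columns grow to the right and rows downward; lengths in m; the calibration is good to about 2 mm. A picture is of the moment at which its call begins. calibration takes no time and is no camera call.
- arm.sign_off(): hands the job in; it is judged then, once.
The state is a dict: "clock": time; "q": joint angles; "qd": joint speeds; "joint_torque": joint torques, N m; "eef_pos": TCP position; "tcp_rot": TCP orientation; "contact_force": force on the tool from outside, world axes, zero at the start; "ft_torque": the same for the moment, N m; "width": opening from 0.0 (shut) to 1.0 (fully open); "grasp_force": force on a finger pad.
Only numpy, scipy, OpenCV 4.12 (cv2) and the standard library are available. Lean on these libraries where they do the work, as an engineer would, in place of code of your own. Each camera call takes 0.05 s, during which the arm holds its last target. There are 200 camera calls.

## Working session

There is one attempt and no reset: what is moved stays moved. The work goes in short steps, Python scripts to look and compute and a tool call to move; the robot and the scene stay as the last step left them, time stands still between calls to the robot, and variables do not carry over. Pictures are saved under pics/ and viewed, at most 10 in all, crops included, and the job is handed in when it is done.

Besides the shell and the picture viewer there is one more tool, called after "Call:" by a JSON object that holds its "name" and its "arguments", one argument or row to a line. carry_out: Moves the arm, as the interface text tells. Its arguments: {"type":"object","properties":{"targets":{"type":"array","items":{"type":"object","properties":{"jaw":{"type":"number"},"tx":{"type":"number"},"ty":{"type":"number"},"tz":{"type":"number"},"ax":{"type":"number"},"ay":{"type":"number"},"az":{"type":"number"}}}},"grip_force":{"type":"number"}},"required":["targets"]}

```bash
mkdir -p pics; python3 - <<'E'
from plant import arm, optics
import cv2,numpy as np
for n in("scene","top"):
    p,d=optics.capture(n); cv2.imwrite(f"pics/{n}0.png",p[:,:,::-1]); np.save(f"{n}_d.npy",d); np.save(f"{n}_p.npy",p)
    c=optics.calibration(n); print(n,c); R=cv2.Rodrigues(np.array(c["rvec"]))[0]; print(-R.T@np.array(c["tvec"]).ravel())
s=arm.sense(); print({k:np.round(v,3).tolist() for k,v in s.items()}, arm.grasp_offset)
E
```

```text
scene {'fx': 469.53829142591957, 'fy': 469.53829142591957, 'cx': 321.89924741952103, 'cy': 201.17752586285926, 'rvec': array([ 1.07213932, -2.29981419,  1.10472606]), 'tvec': array([0.37481427, 0.29968165, 0.92017157])}
[-0.17134265  0.62612649  0.80970233]
top {'fx': 371.4288866714203, 'fy': 371.4288866714203, 'cx': 323.2619673402538, 'cy': 200.65469494918756, 'rvec': array([ 2.15832781, -2.19686099,  0.06151722]), 'tvec': array([0.0174661 , 0.57474169, 1.02587712])}
[ 0.49999264 -0.00782587  1.06442616]
{'clock': 0.1, 'q': [1.083, 0.334, 0.04, 1.466, -0.013, 1.343, -0.059], 'qd': [0.0, -0.001, 0.001, -0.001, 0.0, -0.001, 0.001], 'joint_torque': [0.005, -66.001, 1.37, -40.647, 0.017, 0.009, 0.0], 'eef_pos': [0.246, -0.601, 0.231], 'tcp_rot': [[0.925, 0.379, -0.001], [0.379, -0.925, 0.001], [-0.0, -0.001, -1.0]], 'contact_force': [-0.13, 0.17, 0.167], 'ft_torque': [-0.034, 0.042, -0.015], 'grasp_force': 0.0, 'width': 1.004} 0.0187
```

View pics/scene0.png

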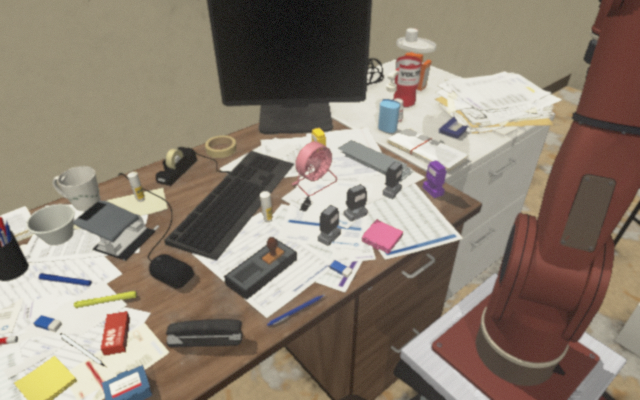

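View pics/top0.png

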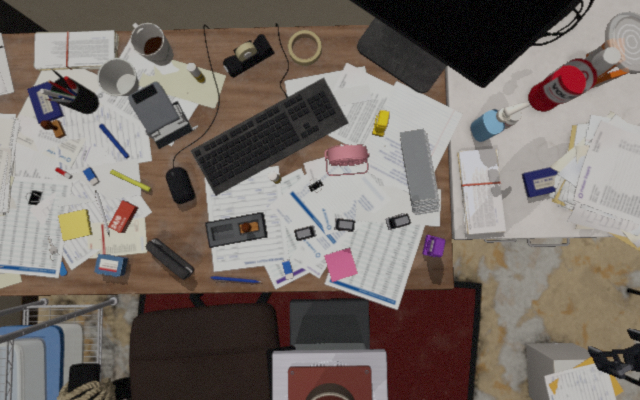

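The scene view shows three black stamps at (330,225), (357,201) and (393,180), with the stand at (262,266). In the top view the stamps are at (304,233), (344,225) and (398,221), and the stand is at (236,229). The glue should be near (275,178), and the purple look-alike is at (433,246).

```bash
cat > h.py <<'E'
import numpy as np,cv2
from plant import arm,optics
def cam(n):
    c=optics.calibration(n);R=cv2.Rodrigues(np.array(c["rvec"]))[0];t=np.array(c["tvec"]).ravel()
    return c,R,t
def cloud(n,d):
    c,R,t=cam(n);v,u=np.mgrid[:400,:640]
    P=np.stack([(u-c["cx"])/c["fx"]*d,(v-c["cy"])/c["fy"]*d,d],-1)
    W=(P-t)@R; W[d<=0]=np.nan; return W
def ray(n,px,z):
    c,R,t=cam(n);px=np.atleast_2d(px)
    r=np.c_[(px[:,0]-c["cx"])/c["fx"],(px[:,1]-c["cy"])/c["fy"],np.ones(len(px))]@R
    o=-R.T@t;return o+r*((z-o[2])/r[:,2])[:,None]
E
python3 - <<'E'
from h import *
for n in("top","scene"):
    p=np.load(n+"_p.npy");W=cloud(n,np.load(n+"_d.npy"))
    x0,x1,y0,y1=(195,455,165,290) if n=="top" else (215,455,120,300)
    k=3
    cv2.imwrite(f"pics/{n}c.png",cv2.resize(p[y0:y1,x0:x1,::-1],None,fx=k,fy=k,interpolation=cv2.INTER_CUBIC))
    for lo,hi in((.083,.1),(.055,.078),(.02,.04)):
        with np.errstate(invalid='ignore'): m=((W[...,2]>lo)&(W[...,2]<hi)).astype(np.uint8)
        m[:y0]=0;m[y1:]=0;m[:,:x0]=0;m[:,x1:]=0
        N,L,S,C=cv2.connectedComponentsWithStats(m)
        for i in range(1,N):
            if S[i,4]<25: continue
            q=W[L==i]; r=cv2.minAreaRect((q[:,:2]*1000).astype(np.float32))
            print(n,lo,C[i].round(1),S[i,4],np.median(q[:,2]).round(4),"rect mm",np.round(r[0],1),np.round(r[1],1),round(r[2],1))
E
```

```text
top 0.083 [271.9 175. ] 68 0.0881 rect mm [641.  141.3] [21.8 21.8] 0.5
top 0.083 [401.3 220.5] 169 0.0911 rect mm [ 514.4 -197.5] [26.3 43.5] 16.9
top 0.083 [345.4 224.2] 166 0.091 rect mm [506.6 -50.6] [43.9 26.9] 82.8
top 0.083 [303.6 232.9] 171 0.091 rect mm [485.8  59.2] [26.7 45.9] 12.9
top 0.083 [438.6 246.6] 178 0.091 rect mm [ 445.2 -291.8] [26.6 45. ] 75.1
top 0.055 [246.2 226.6] 57 0.0734 rect mm [505.5 215.4] [25.4 24.7] 12.5
top 0.055 [431.  245.6] 48 0.0677 rect mm [ 446.4 -278.2] [ 5.6 47.6] 81.0
top 0.02 [420.5 182.5] 599 0.0216 rect mm [ 621.3 -270. ] [107.3  74.7] 8.3
top 0.02 [210.  169.9] 34 0.0214 rect mm [669.  328.3] [14.2 27.7] 31.2
top 0.02 [315.8 184.1] 52 0.0242 rect mm [620.1  28. ] [24.2 36.3] 56.9
top 0.02 [237.3 229.1] 1156 0.0293 rect mm [498.6 253.6] [ 73.9 165.2] 9.6
top 0.02 [339.9 257.4] 313 0.0225 rect mm [406.  -35.4] [57.3 76. ] 15.1
top 0.02 [332.9 270. ] 51 0.021 rect mm [382.7 -15.5] [28.4 33. ] 47.8
top 0.02 [351.7 270.6] 35 0.0217 rect mm [378.9 -66.8] [17.3 29.4] 21.1
scene 0.083 [318.  132.9] 83 0.0905 rect mm [ 788.2 -154.3] [25.1 45.2] 
[... 1572 characters left out ...]
.6 125.5] [104.7 304.9] 30.0
scene 0.02 [316.3 174.6] 158 0.028 rect mm [692.7 -67.2] [41.6 93.2] 7.5
scene 0.02 [388.9 188.6] 52 0.028 rect mm [ 505.2 -179.2] [30.2 21.7] 61.1
scene 0.02 [437.4 187.8] 48 0.0276 rect mm [ 421.7 -280.2] [25.2 12.9] 58.6
scene 0.02 [305.2 200.8] 44 0.0241 rect mm [621.1  31.5] [34.6 31.7] 79.8
scene 0.02 [353.4 210.3] 80 0.0248 rect mm [504.9 -46.4] [51.3 31.7] 80.7
scene 0.02 [266.8 214.3] 59 0.0306 rect mm [633.5 145.5] [24.6 13.5] 52.7
scene 0.02 [379.2 232.7] 456 0.0218 rect mm [396.2 -35.6] [76.4 79. ] 16.6
scene 0.02 [326.4 234.1] 85 0.0242 rect mm [476.   65.1] [50.5 29.3] 77.5
scene 0.02 [260.4 266.3] 1508 0.0291 rect mm [497.2 255.6] [ 77.1 166.1] 9.4
```

View pics/topc.png

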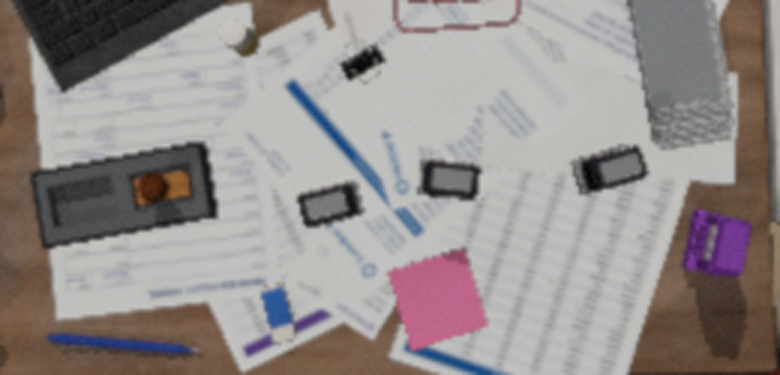

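View pics/scenec.png

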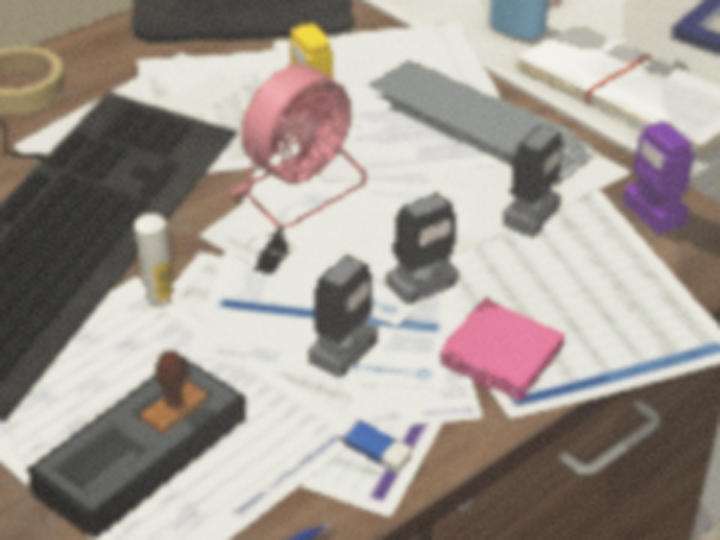

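The crops confirm three black stamps in a row, with light top plates and the label on one side. The stand's empty pocket is at the left, toward +y, and the wooden stamp is at the right. Next I'll refine the cap tops and write a planner that prints rows.

```bash
cat >> h.py <<'E'
from scipy.spatial.transform import Rotation as Ro
def plan(target,yaw=None,n=5,pose=None):
    """rows from current pose to target TCP xyz (m), tool-y yaw (deg, world), tool pointing down"""
    s=arm.sense();p=np.array(s["eef_pos"]);R=np.array(s["tcp_rot"])
    y0=np.degrees(np.arctan2(R[1,1],R[0,1])); yaw=y0 if yaw is None else yaw
    d=(yaw-y0+90)%180-90
    c,si=np.cos(np.radians(yaw)),np.sin(np.radians(yaw))
    Y=np.array([c,si,0]);Z=np.array([0,0,-1.]);G=np.c_[np.cross(Y,Z),Y,Z]
    if G[:,1]@(Ro.from_euler('z',d,degrees=True).as_matrix()@R[:,1])<0: G[:,:2]*=-1
    w=Ro.from_matrix(R.T@G).as_rotvec()/n
    for i in range(n):
        t=R.T@((np.array(target)-p)/n)*100; print("t",t.round(2),"a",np.degrees(w).round(2)); R=R@Ro.from_rotvec(w).as_matrix()
E
python3 - <<'E'
from h import *
for n in("top","scene"):
    W=cloud(n,np.load(n+"_d.npy"))
    for nm,x,y in(("A",.485,.06),("B",.506,-.05),("C",.514,-.197)):
        with np.errstate(invalid='ignore'): m=(W[...,2]>.0885)&(W[...,2]<.097)&(np.hypot(W[...,0]-x,W[...,1]-y)<.045)
        q=W[m]; r=cv2.minAreaRect((q[:,:2]*1000).astype(np.float32))
        print(n,nm,m.sum(),q.mean(0).round(4),np.round(r[0],1),np.round(r[1],1),round(r[2],1))
plan([.514,-.197,.13],18,10)
E
```

```text
top A 141 [0.4865 0.0595 0.0916] [486.5  59.6] [24.8 42.3] 17.4
top B 151 [ 0.5073 -0.0505  0.0915] [507.2 -51.1] [42.8 25.3] 81.9
top C 151 [ 0.5139 -0.1968  0.0914] [ 514.5 -196.6] [25.5 41.9] 17.1
scene A 123 [0.4841 0.0634 0.0916] [484.8  62.5] [25.  44.6] 15.4
scene B 104 [ 0.5048 -0.0481  0.0916] [505.7 -49. ] [44.3 26.6] 84.5
scene C 88 [ 0.5121 -0.1934  0.0914] [ 512.5 -195.1] [26.5 43.5] 13.9
t [ 4.01 -2.72  1.01] a [-0.01 -0.01 -8.57]
t [ 4.37 -2.1   1.01] a [-0.01 -0.01 -8.57]
t [ 4.63 -1.42  1.01] a [-0.01 -0.01 -8.57]
t [ 4.79 -0.71  1.01] a [-0.01 -0.01 -8.57]
t [4.85 0.01 1.01] a [-0.01 -0.01 -8.57]
t [4.79 0.73 1.01] a [-0.01 -0.01 -8.57]
t [4.63 1.44 1.01] a [-0.01 -0.01 -8.57]
t [4.36 2.11 1.01] a [-0.01 -0.01 -8.57]
t [4.   2.74 1.01] a [-0.01 -0.01 -8.57]
t [3.55 3.3  1.01] a [-0.01 -0.01 -8.57]
```

Call:
{"name": "carry_out", "arguments": {
  "targets": [
    {"jaw": 0,"tx": 4.0,"ty": -2.7,"tz": 0.5,"az": -8.5},
    {"jaw": 0,"tx": 4.4,"ty": -2.1,"tz": 0.5,"az": -8.5},
    {"jaw": 0,"tx": 4.6,"ty": -1.4,"tz": 0.5,"az": -8.5},
    {"jaw": 0,"tx": 4.8,"ty": -0.7,"tz": 0.5,"az": -8.5},
    {"jaw": 0,"tx": 4.8,"ty": 0,"tz": 0.5,"az": -8.5}
  ]
}}

```text
schema error: expected keys jaw, tx, ty, tz, ax, ay, az
```

Call:
{"name": "carry_out", "arguments": {
  "targets": [
    {"jaw": 0,"tx": 4.8,"ty": 0.7,"tz": 1.0,"az": -8.5},
    {"jaw": 0,"tx": 4.6,"ty": 1.4,"tz": 1.0,"az": -8.5},
    {"jaw": 0,"tx": 4.4,"ty": 2.1,"tz": 1.0,"az": -8.5},
    {"jaw": 0,"tx": 4.0,"ty": 2.7,"tz": 1.0,"az": -8.5},
    {"jaw": 0,"tx": 3.5,"ty": 3.3,"tz": 1.0,"az": -8.5}
  ]
}}

```text
schema error: expected keys jaw, tx, ty, tz, ax, ay, az
```

```bash
python3 - <<'E'
from h import *
s=arm.sense();print(s["clock"],s["contact_force"],s["width"]);plan([.513,-.195,.11],16,2)
E
```

```text
0.1 [-0.13007615  0.1703205   0.16697514] 1.003680027689986
t [ 20.04 -13.73   6.04] a [-3.000e-02 -3.000e-02 -4.186e+01]
t [24.09  3.15  6.03] a [-3.000e-02 -3.000e-02 -4.186e+01]
```

All keys are required in every row.

Call:
{"name": "carry_out", "arguments": {
  "targets": [
    {"jaw": 0,"tx": 4.0,"ty": -2.7,"tz": 0.5,"ax": 0,"ay": 0,"az": -8.5},
    {"jaw": 0,"tx": 4.4,"ty": -2.1,"tz": 0.5,"ax": 0,"ay": 0,"az": -8.5},
    {"jaw": 0,"tx": 4.6,"ty": -1.4,"tz": 0.5,"ax": 0,"ay": 0,"az": -8.5},
    {"jaw": 0,"tx": 4.8,"ty": -0.7,"tz": 0.5,"ax": 0,"ay": 0,"az": -8.5},
    {"jaw": 0,"tx": 4.8,"ty": 0,"tz": 0.5,"ax": 0,"ay": 0,"az": -8.5}
  ]
}}

```text
clock: 0.72
eef_pos: [0.3813, -0.3991, 0.2059]
tcp_rot: [[0.422, 0.907, -0.0], [0.907, -0.422, 0.0], [0.0, -0.0, -1.0]]
contact_force: [1.0, 0.4, 0.6]
width: -0.0
grasp_force: 0.0
```

Call:
{"name": "carry_out", "arguments": {
  "targets": [
    {"jaw": 0,"tx": 4.8,"ty": 0.7,"tz": 1.0,"ax": 0,"ay": 0,"az": -8.5},
    {"jaw": 0,"tx": 4.6,"ty": 1.4,"tz": 1.0,"ax": 0,"ay": 0,"az": -8.5},
    {"jaw": 0,"tx": 4.4,"ty": 2.1,"tz": 1.0,"ax": 0,"ay": 0,"az": -8.5},
    {"jaw": 0,"tx": 4.0,"ty": 2.7,"tz": 1.0,"ax": 0,"ay": 0,"az": -8.5},
    {"jaw": 0,"tx": 3.5,"ty": 3.3,"tz": 1.0,"ax": 0,"ay": 0,"az": -8.5}
  ]
}}

```text
clock: 1.35
eef_pos: [0.5158, -0.1985, 0.1558]
tcp_rot: [[-0.301, 0.954, -0.0], [0.954, 0.301, 0.0], [0.0, -0.0, -1.0]]
contact_force: [-0.3, -1.3, 0.4]
width: -0.002
grasp_force: 0.0
```

```bash
python3 - <<'E'
from h import *
s=arm.sense();print(s["clock"],s["contact_force"],s["width"]);plan([.513,-.195,.11],16,2)
E
```

```text
1.35 [-0.32398136 -1.2725481   0.35927166] -0.0021383006412230418
t [ 0.21 -0.08  2.29] a [-0.01 -0.    0.77]
t [ 0.21 -0.08  2.29] a [-0.01 -0.    0.77]
```

Call:
{"name": "carry_out", "arguments": {
  "targets": [
    {"jaw": 0,"tx": 0.2,"ty": 0,"tz": 2.3,"ax": 0,"ay": 0,"az": 1},
    {"jaw": 0,"tx": 0.2,"ty": -0.1,"tz": 2.3,"ax": 0,"ay": 0,"az": 0},
    {"jaw": 0,"tx": 0,"ty": 0,"tz": 1.2,"ax": 0,"ay": 0,"az": 0},
    {"jaw": 0,"tx": 0,"ty": 0,"tz": 0,"ax": 0,"ay": 0,"az": 0},
    {"jaw": 0,"tx": 0,"ty": 0,"tz": 0,"ax": 0,"ay": 0,"az": 0}
  ]
}}

```text
clock: 1.98
eef_pos: [0.5137, -0.1967, 0.0991]
tcp_rot: [[-0.28, 0.96, 0.001], [0.96, 0.28, -0.0], [-0.001, 0.001, -1.0]]
contact_force: [-0.3, 0.0, -0.4]
width: 0.001
grasp_force: 0.0
```

Call:
{"name": "carry_out", "arguments": {
  "targets": [
    {"jaw": 0,"tx": 0,"ty": 0,"tz": 0.3,"ax": 0,"ay": 0,"az": 0},
    {"jaw": 0,"tx": 0,"ty": 0,"tz": 0.2,"ax": 0,"ay": 0,"az": 0},
    {"jaw": 0,"tx": 0,"ty": 0,"tz": 0.2,"ax": 0,"ay": 0,"az": 0},
    {"jaw": 0,"tx": 0,"ty": 0,"tz": 0,"ax": 0,"ay": 0,"az": 0}
  ]
}}

```text
clock: 2.48
eef_pos: [0.5133, -0.1964, 0.0913]
tcp_rot: [[-0.28, 0.96, 0.0], [0.96, 0.28, -0.0], [-0.0, 0.0, -1.0]]
contact_force: [-0.9, -0.5, 1.3]
width: -0.002
grasp_force: 0.5
```

Call:
{"name": "carry_out", "arguments": {
  "targets": [
    {"jaw": 0,"tx": 0,"ty": 0,"tz": 0.2,"ax": 0,"ay": 0,"az": 0},
    {"jaw": 0,"tx": 0,"ty": 0,"tz": 0.2,"ax": 0,"ay": 0,"az": 0},
    {"jaw": 0,"tx": 0,"ty": 0,"tz": 0.1,"ax": 0,"ay": 0,"az": 0},
    {"jaw": 0,"tx": 0,"ty": 0,"tz": 0,"ax": 0,"ay": 0,"az": 0},
    {"jaw": 0,"tx": 0,"ty": 0,"tz": 0,"ax": 0,"ay": 0,"az": 0}
  ]
}}

```text
clock: 3.1
eef_pos: [0.5132, -0.1964, 0.0864]
tcp_rot: [[-0.28, 0.96, 0.0], [0.96, 0.28, -0.0], [-0.0, 0.0, -1.0]]
contact_force: [0.3, -0.6, 1.3]
width: -0.003
grasp_force: 0.8
```

Call:
{"name": "carry_out", "arguments": {
  "targets": [
    {"jaw": 0,"tx": 0,"ty": 0,"tz": 0,"ax": 0,"ay": 0,"az": 0},
    {"jaw": 0,"tx": 0,"ty": 0,"tz": 0,"ax": 0,"ay": 0,"az": 0},
    {"jaw": 0,"tx": 0,"ty": 0,"tz": 0,"ax": 0,"ay": 0,"az": 0}
  ]
}}

```text
clock: 3.48
eef_pos: [0.5132, -0.1964, 0.0864]
tcp_rot: [[-0.28, 0.96, 0.0], [0.96, 0.28, -0.0], [-0.0, 0.0, -1.0]]
contact_force: [0.7, -1.2, 1.5]
width: 0.003
grasp_force: 1.0
```

C reads about 1.5 N half way, so it looks worn. B is next.

Call:
{"name": "carry_out", "arguments": {
  "targets": [
    {"jaw": 0,"tx": 0,"ty": 0,"tz": -3.5,"ax": 0,"ay": 0,"az": 0}
  ]
}}

```text
clock: 3.6
eef_pos: [0.5111, -0.1956, 0.1192]
tcp_rot: [[-0.28, 0.96, -0.005], [0.96, 0.28, 0.002], [0.004, -0.004, -1.0]]
contact_force: [0.3, 0.7, -0.1]
width: -0.003
grasp_force: 0.0
```

```bash
python3 - <<'E'
from h import *
plan([.506,-.0495,.115],-7,4)
E
```

```text
t [3.54 0.9  0.11] a [-0.07 -0.04  5.82]
t [3.62 0.54 0.11] a [-0.07 -0.04  5.82]
t [3.65 0.17 0.11] a [-0.07 -0.04  5.82]
t [ 3.65 -0.2   0.11] a [-0.07 -0.04  5.82]
```

Call:
{"name": "carry_out", "arguments": {
  "targets": [
    {"jaw": 0,"tx": 3.5,"ty": 0.9,"tz": 0.1,"ax": 0,"ay": 0,"az": 5.8},
    {"jaw": 0,"tx": 3.6,"ty": 0.5,"tz": 0.1,"ax": 0,"ay": 0,"az": 5.8},
    {"jaw": 0,"tx": 3.7,"ty": 0.1,"tz": 0.1,"ax": 0,"ay": 0,"az": 5.8},
    {"jaw": 0,"tx": 3.7,"ty": -0.3,"tz": 0.1,"ax": 0,"ay": 0,"az": 5.8},
    {"jaw": 0,"tx": 0,"ty": 0,"tz": 1.6,"ax": 0,"ay": 0,"az": 0}
  ]
}}

```text
clock: 4.22
eef_pos: [0.5066, -0.0466, 0.1019]
tcp_rot: [[0.117, 0.993, 0.002], [0.993, -0.117, 0.001], [0.001, 0.002, -1.0]]
contact_force: [-0.0, -0.3, 0.0]
width: -0.004
grasp_force: 0.0
```

Call:
{"name": "carry_out", "arguments": {
  "targets": [
    {"jaw": 0,"tx": 0,"ty": 0,"tz": 0,"ax": 0,"ay": 0,"az": 0},
    {"jaw": 0,"tx": 0,"ty": 0,"tz": 0,"ax": 0,"ay": 0,"az": 0},
    {"jaw": 0,"tx": 0,"ty": 0,"tz": 0,"ax": 0,"ay": 0,"az": 0}
  ]
}}

```text
clock: 4.6
eef_pos: [0.5063, -0.0508, 0.1016]
tcp_rot: [[0.122, 0.993, 0.0], [0.993, -0.122, -0.0], [-0.0, 0.0, -1.0]]
contact_force: [0.6, 0.4, -0.8]
width: -0.001
grasp_force: 0.0
```

Press to 0.087 in slow steps.

Call:
{"name": "carry_out", "arguments": {
  "targets": [
    {"jaw": 0,"tx": 0,"ty": 0,"tz": 0.6,"ax": 0,"ay": 0,"az": 0},
    {"jaw": 0,"tx": 0,"ty": 0,"tz": 0.4,"ax": 0,"ay": 0,"az": 0},
    {"jaw": 0,"tx": 0,"ty": 0,"tz": 0.2,"ax": 0,"ay": 0,"az": 0},
    {"jaw": 0,"tx": 0,"ty": 0,"tz": 0.2,"ax": 0,"ay": 0,"az": 0},
    {"jaw": 0,"tx": 0,"ty": 0,"tz": 0,"ax": 0,"ay": 0,"az": 0}
  ]
}}

```text
clock: 5.22
eef_pos: [0.5067, -0.0501, 0.0882]
tcp_rot: [[0.121, 0.993, 0.001], [0.993, -0.121, -0.001], [-0.0, 0.001, -1.0]]
contact_force: [-2.9, -1.5, 11.4]
width: -0.002
grasp_force: 5.4
```

Call:
{"name": "carry_out", "arguments": {
  "targets": [
    {"jaw": 0,"tx": 0,"ty": 0,"tz": 0.1,"ax": 0,"ay": 0,"az": 0},
    {"jaw": 0,"tx": 0,"ty": 0,"tz": 0,"ax": 0,"ay": 0,"az": 0},
    {"jaw": 0,"tx": 0,"ty": 0,"tz": 0,"ax": 0,"ay": 0,"az": 0},
    {"jaw": 0,"tx": 0,"ty": 0,"tz": 0,"ax": 0,"ay": 0,"az": 0},
    {"jaw": 0,"tx": 0,"ty": 0,"tz": 0,"ax": 0,"ay": 0,"az": 0}
  ]
}}

```text
clock: 5.85
eef_pos: [0.507, -0.0501, 0.0876]
tcp_rot: [[0.121, 0.993, 0.002], [0.993, -0.121, -0.001], [-0.0, 0.002, -1.0]]
contact_force: [-2.4, -0.3, 13.1]
width: -0.002
grasp_force: 6.3
```

Call:
{"name": "carry_out", "arguments": {
  "targets": [
    {"jaw": 0,"tx": 0,"ty": 0,"tz": -3.5,"ax": 0,"ay": 0,"az": 0}
  ]
}}

```text
clock: 5.98
eef_pos: [0.5045, -0.0499, 0.1199]
tcp_rot: [[0.121, 0.993, -0.004], [0.993, -0.121, 0.001], [0.0, -0.004, -1.0]]
contact_force: [1.1, -0.0, 0.4]
width: -0.001
grasp_force: 0.0
```

```bash
python3 - <<'E'
from h import *
plan([.4853,.0613,.115],16,3)
E
```

```text
t [ 3.6  -1.08  0.17] a [-0.08 -0.02 -7.64]
t [ 3.71 -0.59  0.17] a [-0.08 -0.02 -7.64]
t [ 3.76 -0.1   0.17] a [-0.08 -0.02 -7.64]
```

B is stiff, at 13 N for 4.4 mm. Now I'll feel A.

Call:
{"name": "carry_out", "arguments": {
  "targets": [
    {"jaw": 0,"tx": 3.6,"ty": -1.2,"tz": 0.2,"ax": 0,"ay": 0,"az": -7.6},
    {"jaw": 0,"tx": 3.7,"ty": -0.7,"tz": 0.2,"ax": 0,"ay": 0,"az": -7.6},
    {"jaw": 0,"tx": 3.8,"ty": -0.2,"tz": 0.2,"ax": 0,"ay": 0,"az": -7.6},
    {"jaw": 0,"tx": 0,"ty": 0,"tz": 1.4,"ax": 0,"ay": 0,"az": 0},
    {"jaw": 0,"tx": 0,"ty": 0,"tz": 0,"ax": 0,"ay": 0,"az": 0}
  ]
}}

```text
clock: 6.6
eef_pos: [0.4828, 0.0608, 0.1002]
tcp_rot: [[-0.272, 0.962, -0.002], [0.962, 0.272, -0.0], [0.0, -0.002, -1.0]]
contact_force: [-0.1, -0.7, 0.8]
width: 0.001
grasp_force: 0.0
```

Call:
{"name": "carry_out", "arguments": {
  "targets": [
    {"jaw": 0,"tx": 0,"ty": 0,"tz": 0,"ax": 0,"ay": 0,"az": 0},
    {"jaw": 0,"tx": 0,"ty": 0,"tz": 0,"ax": 0,"ay": 0,"az": 0}
  ]
}}

```text
clock: 6.85
eef_pos: [0.484, 0.0608, 0.1016]
tcp_rot: [[-0.272, 0.962, 0.0], [0.962, 0.272, -0.0], [-0.0, 0.0, -1.0]]
contact_force: [-0.9, -0.1, -0.1]
width: 0.002
grasp_force: 0.0
```

Call:
{"name": "carry_out", "arguments": {
  "targets": [
    {"jaw": 0,"tx": 0,"ty": 0.1,"tz": 0.6,"ax": 0,"ay": 0,"az": 0},
    {"jaw": 0,"tx": 0,"ty": 0,"tz": 0.4,"ax": 0,"ay": 0,"az": 0},
    {"jaw": 0,"tx": 0,"ty": 0,"tz": 0.3,"ax": 0,"ay": 0,"az": 0},
    {"jaw": 0,"tx": 0,"ty": 0,"tz": 0.2,"ax": 0,"ay": 0,"az": 0},
    {"jaw": 0,"tx": 0,"ty": 0,"tz": 0.1,"ax": 0,"ay": 0,"az": 0}
  ]
}}

```text
clock: 7.48
eef_pos: [0.4849, 0.0617, 0.0857]
tcp_rot: [[-0.273, 0.962, 0.001], [0.962, 0.273, -0.0], [-0.0, 0.001, -1.0]]
contact_force: [-0.8, -1.4, 6.9]
width: -0.002
grasp_force: 3.6
```

Call:
{"name": "carry_out", "arguments": {
  "targets": [
    {"jaw": 0,"tx": 0,"ty": 0,"tz": 0,"ax": 0,"ay": 0,"az": 0},
    {"jaw": 0,"tx": 0,"ty": 0,"tz": 0,"ax": 0,"ay": 0,"az": 0},
    {"jaw": 0,"tx": 0,"ty": 0,"tz": 0,"ax": 0,"ay": 0,"az": 0},
    {"jaw": 0,"tx": 0,"ty": 0,"tz": 0,"ax": 0,"ay": 0,"az": 0},
    {"jaw": 0,"tx": 0,"ty": 0,"tz": 0,"ax": 0,"ay": 0,"az": 0}
  ]
}}

```text
clock: 8.1
eef_pos: [0.4849, 0.0617, 0.0858]
tcp_rot: [[-0.273, 0.962, 0.001], [0.962, 0.273, -0.0], [-0.0, 0.001, -1.0]]
contact_force: [-1.5, -1.2, 7.1]
width: -0.002
grasp_force: 3.4
```

A reads 7 N at 6.2 mm, so it's the sound one. I'll rise, open the gripper and look again with the tool clear.

Call:
{"name": "carry_out", "arguments": {
  "targets": [
    {"jaw": 0,"tx": 0,"ty": 0,"tz": -3.5,"ax": 0,"ay": 0,"az": 0},
    {"jaw": 7,"tx": 0,"ty": 0,"tz": -5.5,"ax": 0,"ay": 0,"az": 0},
    {"jaw": 7,"tx": 6,"ty": 0,"tz": -2,"ax": 0,"ay": 0,"az": 0},
    {"jaw": 7,"tx": 6,"ty": 0,"tz": 0,"ax": 0,"ay": 0,"az": 0},
    {"jaw": 7,"tx": -6,"ty": 0,"tz": 0,"ax": 0,"ay": 0,"az": 0}
  ]
}}

```text
clock: 8.72
eef_pos: [0.4664, 0.1286, 0.1961]
tcp_rot: [[-0.289, 0.957, 0.002], [0.957, 0.289, 0.003], [0.002, 0.003, -1.0]]
contact_force: [2.7, -2.2, -0.0]
width: 0.819
grasp_force: 0.0
```

```bash
cat > m.py <<'E'
from h import *
def tops(n,d,x,y,lo,hi,r=.045):
    W=cloud(n,d)
    with np.errstate(invalid='ignore'): m=(W[...,2]>lo)&(W[...,2]<hi)&(np.hypot(W[...,0]-x,W[...,1]-y)<r)
    return W[m]
E
python3 - <<'E'
from m import *
from h import *
for n in("top","scene"):
    p=np.load(n+"_p.npy");d=np.load(n+"_d.npy")
    # stand rim: all points 25-33mm; rect
    W=cloud(n,d)
    q=tops(n,d,.498,.2545,.026,.034,.095); r=cv2.minAreaRect((q[:,:2]*1000).astype(np.float32)); print(n,"stand",np.round(r[0],1),np.round(r[1],1),round(r[2],1),np.median(q[:,2]))
    # pocket floor
    q=tops(n,d,.4917,.292,.006,.018,.03); print(" floor",len(q),q.mean(0).round(4)); r=cv2.minAreaRect((q[:,:2]*1000).astype(np.float32)); print(np.round(r[0],1),np.round(r[1],1),round(r[2],1))
    # rim ray-cast corners from the silhouette of rim height points
    ext=[]
    u=cv2.Rodrigues(np.array([0,0,np.radians(9.5)]))[0][:2,:2]
    q=tops(n,d,.498,.2545,.026,.034,.095)[:,:2]@u
    print(" local pct x",np.percentile(q[:,0],[.5,99.5]).round(4),"y",np.percentile(q[:,1],[.5,99.5]).round(4))
s=arm.sense();print(s["eef_pos"],s["width"])
E
```

```text
top stand [498.7 253.3] [ 73.9 164.4] 9.6 0.029459173632937624
 floor 249 [0.4922 0.2935 0.0116]
[492.2 293.7] [36.5 56.2] 9.3
 local pct x [0.497  0.5703] y [0.086  0.2485]
scene stand [497.5 255.6] [ 76.4 166.1] 9.5 0.02942683970971348
 floor 219 [0.5005 0.2899 0.0124]
[499.8 289.7] [29.1 51.3] 10.9
 local pct x [0.4958 0.5704] y [0.0888 0.252 ]
[0.46641738 0.12855557 0.19612349] 0.8185173077628369
```

Call:
{"name": "carry_out", "arguments": {
  "targets": [
    {"jaw": 7,"tx": -6,"ty": 0,"tz": 0,"ax": 0,"ay": 0,"az": 0},
    {"jaw": 7,"tx": 0,"ty": 0,"tz": 0,"ax": 0,"ay": 0,"az": 0},
    {"jaw": 7,"tx": 0,"ty": 0,"tz": 0,"ax": 0,"ay": 0,"az": 0}
  ]
}}

```text
clock: 9.1
eef_pos: [0.4846, 0.0614, 0.1949]
tcp_rot: [[-0.273, 0.962, -0.0], [0.962, 0.273, 0.001], [0.001, -0.0, -1.0]]
contact_force: [0.1, 0.3, -0.1]
width: 0.821
grasp_force: 0.0
```

```bash
python3 - <<'E'
from h import *
plan([.4856,.061,.044],16,5)
E
```

```text
t [-0.02  0.02  3.02] a [-0.   -0.01 -0.03]
t [-0.02  0.02  3.02] a [-0.   -0.01 -0.03]
t [-0.01  0.02  3.02] a [-0.   -0.01 -0.03]
t [-0.01  0.02  3.02] a [-0.   -0.01 -0.03]
t [-0.01  0.02  3.02] a [-0.   -0.01 -0.03]
```

Call:
{"name": "carry_out", "arguments": {
  "targets": [
    {"jaw": 7,"tx": 0,"ty": 0.1,"tz": 4,"ax": 0,"ay": 0,"az": 0},
    {"jaw": 7,"tx": 0,"ty": 0,"tz": 4,"ax": 0,"ay": 0,"az": 0},
    {"jaw": 7,"tx": 0,"ty": 0,"tz": 4,"ax": 0,"ay": 0,"az": 0},
    {"jaw": 6,"tx": 0,"ty": 0,"tz": 2,"ax": 0,"ay": 0,"az": 0},
    {"jaw": 5,"tx": 0,"ty": 0,"tz": 1,"ax": 0,"ay": 0,"az": 0}
  ]
}}

```text
clock: 9.72
eef_pos: [0.4849, 0.0628, 0.0441]
tcp_rot: [[-0.276, 0.961, -0.002], [0.961, 0.276, 0.001], [0.001, -0.001, -1.0]]
contact_force: [-0.2, -0.2, 0.9]
width: 0.583
grasp_force: 0.0
```

Call:
{"name": "carry_out", "arguments": {
  "targets": [
    {"jaw": 4,"tx": 0,"ty": 0,"tz": 0,"ax": 0,"ay": 0,"az": 0},
    {"jaw": 3.6,"tx": 0,"ty": 0,"tz": 0,"ax": 0,"ay": 0,"az": 0},
    {"jaw": 3.4,"tx": 0,"ty": 0,"tz": 0,"ax": 0,"ay": 0,"az": 0},
    {"jaw": 3.2,"tx": 0,"ty": 0,"tz": 0,"ax": 0,"ay": 0,"az": 0},
    {"jaw": 3.2,"tx": 0,"ty": 0,"tz": 0,"ax": 0,"ay": 0,"az": 0}
  ],
  "grip_force": 20
}}

```text
clock: 10.35
eef_pos: [0.4858, 0.0613, 0.0453]
tcp_rot: [[-0.273, 0.962, 0.0], [0.962, 0.273, -0.0], [-0.0, 0.0, -1.0]]
contact_force: [-0.3, -0.3, 0.1]
width: 0.375
grasp_force: 0.3
```

```bash
python3 - <<'E'
from h import *
p,d=optics.capture("scene"); cv2.imwrite("pics/g.png",cv2.resize(p[140:300,220:420,::-1],None,fx=4,fy=3.75))
s=arm.sense();print(s["eef_pos"],s["width"],s["contact_force"])
E
```

```text
[0.48577035 0.06133392 0.04523713] 0.37565336860760723 [-0.25609297  0.5460085   1.2683331 ]
```

View pics/g.png

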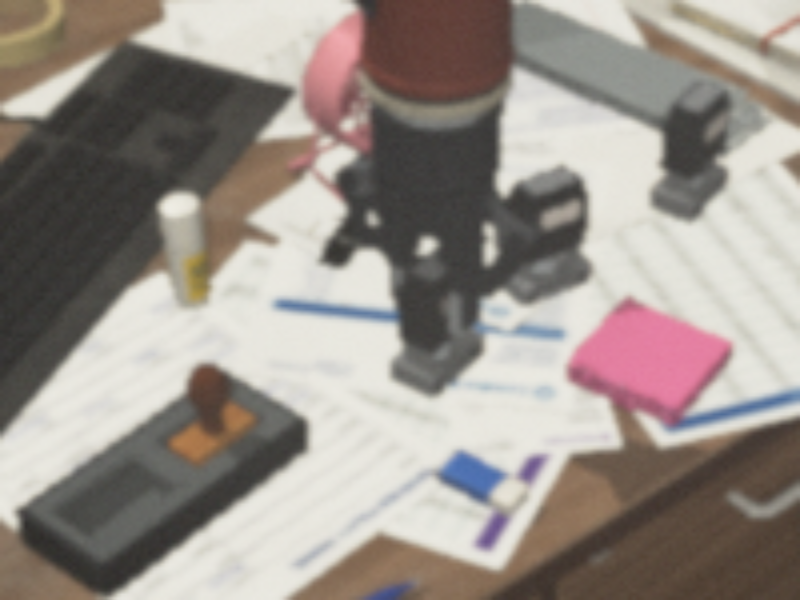

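The fingers straddle A's cap, upright and centred, at crop (435,310), with 1 mm to spare each side. I'll grip and lift it.

Call:
{"name": "carry_out", "arguments": {
  "targets": [
    {"jaw": 2.6,"tx": 0,"ty": 0,"tz": 0,"ax": 0,"ay": 0,"az": 0},
    {"jaw": 2.0,"tx": 0,"ty": 0,"tz": 0,"ax": 0,"ay": 0,"az": 0},
    {"jaw": 2.0,"tx": 0,"ty": 0,"tz": 0,"ax": 0,"ay": 0,"az": 0},
    {"jaw": 2.0,"tx": 0,"ty": 0,"tz": 0,"ax": 0,"ay": 0,"az": 0}
  ],
  "grip_force": 25
}}

```text
clock: 10.9
eef_pos: [0.4858, 0.0613, 0.0451]
tcp_rot: [[-0.273, 0.962, 0.0], [0.962, 0.273, -0.0], [-0.0, 0.0, -1.0]]
contact_force: [0.2, -1.8, 1.8]
width: 0.349
grasp_force: 27.8
```

Call:
{"name": "carry_out", "arguments": {
  "targets": [
    {"jaw": 2.0,"tx": 0,"ty": 0,"tz": -0.5,"ax": 0,"ay": 0,"az": 0},
    {"jaw": 2.0,"tx": 0,"ty": 0,"tz": -1,"ax": 0,"ay": 0,"az": 0},
    {"jaw": 2.0,"tx": 0,"ty": 0,"tz": -2,"ax": 0,"ay": 0,"az": 0},
    {"jaw": 2.0,"tx": 0,"ty": 0,"tz": -2.5,"ax": 0,"ay": 0,"az": 0},
    {"jaw": 2.0,"tx": 0,"ty": 0,"tz": -2.5,"ax": 0,"ay": 0,"az": 0}
  ]
}}

```text
clock: 11.52
eef_pos: [0.4857, 0.0616, 0.1315]
tcp_rot: [[-0.274, 0.962, 0.0], [0.962, 0.274, 0.0], [0.0, 0.0, -1.0]]
contact_force: [0.3, 0.2, -1.3]
width: 0.35
grasp_force: 27.5
```

```bash
python3 - <<'E'
from h import *
s=arm.sense();print(s["eef_pos"],s["width"],s["contact_force"],s["grasp_force"]);plan([.4918,.292,.13],9.5,7)
E
```

```text
[0.48567824 0.06162476 0.13149175] 0.3502119848125639 [ 0.28097098  0.233811   -1.26540382] 27.512135803699493
t [3.14 0.99 0.02] a [ 0.   -0.    0.91]
t [3.16 0.94 0.02] a [ 0.   -0.    0.91]
t [3.17 0.88 0.02] a [ 0.   -0.    0.91]
t [3.18 0.83 0.02] a [ 0.   -0.    0.91]
t [3.2  0.78 0.02] a [ 0.   -0.    0.91]
t [3.21 0.73 0.02] a [ 0.   -0.    0.91]
t [3.22 0.68 0.02] a [ 0.   -0.    0.91]
```

Call:
{"name": "carry_out", "arguments": {
  "targets": [
    {"jaw": 2.0,"tx": 3.1,"ty": 1.0,"tz": -0.5,"ax": 0,"ay": 0,"az": 0.9},
    {"jaw": 2.0,"tx": 3.2,"ty": 0.9,"tz": -0.5,"ax": 0,"ay": 0,"az": 0.9},
    {"jaw": 2.0,"tx": 3.2,"ty": 0.9,"tz": 0,"ax": 0,"ay": 0,"az": 0.9},
    {"jaw": 2.0,"tx": 3.2,"ty": 0.8,"tz": 0,"ax": 0,"ay": 0,"az": 0.9},
    {"jaw": 2.0,"tx": 3.2,"ty": 0.8,"tz": 0,"ax": 0,"ay": 0,"az": 0.9}
  ]
}}

```text
clock: 12.15
eef_pos: [0.4897, 0.2275, 0.1408]
tcp_rot: [[-0.197, 0.98, 0.001], [0.98, 0.197, 0.0], [0.0, 0.001, -1.0]]
contact_force: [0.4, 0.1, -1.8]
width: 0.351
grasp_force: 27.5
```

Call:
{"name": "carry_out", "arguments": {
  "targets": [
    {"jaw": 2.0,"tx": 3.2,"ty": 0.7,"tz": 0,"ax": 0,"ay": 0,"az": 0.9},
    {"jaw": 2.0,"tx": 3.2,"ty": 0.7,"tz": 0,"ax": 0,"ay": 0,"az": 0.9},
    {"jaw": 2.0,"tx": 0,"ty": 0,"tz": 2,"ax": 0,"ay": 0,"az": 0},
    {"jaw": 2.0,"tx": 0,"ty": 0,"tz": 2,"ax": 0,"ay": 0,"az": 0},
    {"jaw": 2.0,"tx": 0,"ty": 0,"tz": 0,"ax": 0,"ay": 0,"az": 0}
  ]
}}

```text
clock: 12.78
eef_pos: [0.4905, 0.2898, 0.098]
tcp_rot: [[-0.165, 0.986, -0.003], [0.986, 0.165, -0.002], [-0.002, -0.004, -1.0]]
contact_force: [-0.7, -0.2, -0.5]
width: 0.351
grasp_force: 27.5
```

Call:
{"name": "carry_out", "arguments": {
  "targets": [
    {"jaw": 2.0,"tx": 0,"ty": 0,"tz": 0,"ax": 0,"ay": 0,"az": 0},
    {"jaw": 2.0,"tx": 0,"ty": 0,"tz": 0,"ax": 0,"ay": 0,"az": 0}
  ]
}}

```text
clock: 13.02
eef_pos: [0.4919, 0.2917, 0.1008]
tcp_rot: [[-0.166, 0.986, 0.001], [0.986, 0.166, 0.0], [0.0, 0.001, -1.0]]
contact_force: [1.2, 0.5, -0.9]
width: 0.35
grasp_force: 27.5
```

```bash
python3 - <<'E'
from h import *
for n,(x0,x1,y0,y1) in {"scene":(220,320,170,320)}.items():
    p,d=optics.capture(n); np.save("h_"+n+"_p.npy",p);np.save("h_"+n+"_d.npy",d);cv2.imwrite("pics/h.png",cv2.resize(p[215:315,190:320,::-1],None,fx=6,fy=6,interpolation=cv2.INTER_CUBIC))
p,d=optics.capture("top");np.save("h_top_p.npy",p);np.save("h_top_d.npy",d)
for n in("scene","top"):
    W=cloud(n,np.load(f"h_{n}_d.npy"))
    with np.errstate(invalid='ignore'): m=(W[...,2]>.038)&(W[...,2]<.095)&(np.hypot(W[...,0]-.4918,W[...,1]-.292)<.05)
    q=W[m];print(n,len(q),np.histogram(q[:,2],np.arange(.038,.1,.005)))
    # points facing up at foot-top level
plan([.4918,.292,.09],9.5,1); s=arm.sense();print(s["eef_pos"],s["contact_force"])
E
```

```text
scene 372 (array([  0,   0,   0,  19,  45,  60,  77, 114,  25,  20,   6,   6]), array([0.038, 0.043, 0.048, 0.053, 0.058, 0.063, 0.068, 0.073, 0.078,
       0.083, 0.088, 0.093, 0.098]))
top 79 (array([ 0,  0,  0,  3,  5, 10, 15, 34,  6,  4,  1,  1]), array([0.038, 0.043, 0.048, 0.053, 0.058, 0.063, 0.068, 0.073, 0.078,
       0.083, 0.088, 0.093, 0.098]))
t [0.01 0.   1.08] a [ 0.06 -0.01  0.05]
[0.49178751 0.2918482  0.10075384] [-0.4377864  -0.60231141 -0.72010237]
```

View pics/h.png

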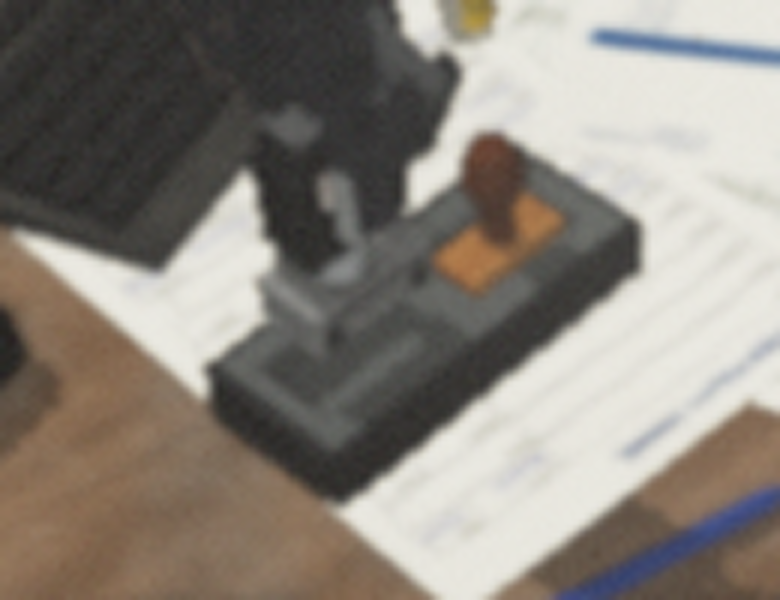

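The picture shows the foot hanging level over the empty pocket, around crop (320,300). Next I'll compare the foot edges with the stand edges in the same views.

```bash
python3 - <<'E'
from h import *
a=np.radians(9.5);ex=np.array([np.cos(a),np.sin(a)]);ey=np.array([-np.sin(a),np.cos(a)]);c=np.array([.4918,.292])
for n in("scene","top"):
    for tag,W in(("before",cloud(n,np.load(n+"_d.npy"))),("now",cloud(n,np.load(f"h_{n}_d.npy")))):
        L=np.stack([(W[...,:2]-c)@ex,(W[...,:2]-c)@ey],-1)*1000
        with np.errstate(invalid='ignore'):
            near=(abs(L[...,0])<60)&(L[...,1]<60)&(L[...,1]>-140)
            for nm,lo,hi in(("rim",.026,.034),("foot",.058,.079)):
                m=near&(W[...,2]>lo)&(W[...,2]<hi)
                if nm=="foot": m&=abs(L[...,1])<40
                if m.sum()<10: continue
                q=L[m]; print(n,tag,nm,m.sum(),"x",np.percentile(q[:,0],[1,3,50,97,99]).round(1),"y",np.percentile(q[:,1],[1,3,50,97,99]).round(1))
                if nm=="foot":
                    r=cv2.minAreaRect(q.astype(np.float32));print("   rect",np.round(r[0],1),np.round(r[1],1),round(r[2],1))
E
```

```text
scene before rim 1238 x [-37.2 -36.4  -6.1  34.7  36. ] y [-117.  -113.7  -37.7   43.2   44.4]
scene now rim 1022 x [-37.7 -36.8 -14.1  33.2  35.8] y [-116.6 -115.   -44.7   42.9   44.5]
scene now foot 303 x [-18.6 -18.1 -11.5  14.4  16.8] y [-26.6 -24.8   6.6  27.6  28.3]
   rect [-1.5 -0.3] [57.6 36.2] 86.2
top before rim 1069 x [-36.  -35.   -0.2  35.6  36.6] y [-120.1 -117.8  -46.    38.7   40.7]
top now rim 870 x [-36.1 -35.1  -2.   35.3  36.5] y [-120.1 -117.9  -59.    12.    19.1]
top now foot 66 x [-17.4 -17.1  -2.3  16.6  17.5] y [-30.7 -30.5 -27.5  -7.3  -3.8]
   rect [  0.2 -17.2] [27.5 35.3] 87.9
```

Call:
{"name": "carry_out", "arguments": {
  "targets": [
    {"jaw": 2.0,"tx": 0.08,"ty": 0.04,"tz": 1.0,"ax": 0,"ay": 0,"az": 0},
    {"jaw": 2.0,"tx": 0,"ty": 0,"tz": 1.0,"ax": 0,"ay": 0,"az": 0},
    {"jaw": 2.0,"tx": 0,"ty": 0,"tz": 0.4,"ax": 0,"ay": 0,"az": 0},
    {"jaw": 2.0,"tx": 0,"ty": 0,"tz": 0.2,"ax": 0,"ay": 0,"az": 0},
    {"jaw": 2.0,"tx": 0,"ty": 0,"tz": 0.2,"ax": 0,"ay": 0,"az": 0}
  ]
}}

```text
clock: 13.75
eef_pos: [0.4917, 0.2928, 0.0721]
tcp_rot: [[-0.166, 0.986, 0.0], [0.986, 0.166, 0.0], [0.0, 0.0, -1.0]]
contact_force: [-0.1, -0.1, -1.4]
width: 0.351
grasp_force: 27.6
```

Call:
{"name": "carry_out", "arguments": {
  "targets": [
    {"jaw": 2.0,"tx": 0,"ty": 0,"tz": 0,"ax": 0,"ay": 0,"az": 0}
  ]
}}

```text
clock: 13.88
eef_pos: [0.4917, 0.2927, 0.0721]
tcp_rot: [[-0.166, 0.986, -0.0], [0.986, 0.166, 0.0], [0.0, -0.0, -1.0]]
contact_force: [0.4, -0.4, -0.8]
width: 0.351
grasp_force: 27.6
```

The foot is about 3 mm below the rim with no contact force, so it's in the pocket. I'll continue down slowly.

Call:
{"name": "carry_out", "arguments": {
  "targets": [
    {"jaw": 2.0,"tx": 0,"ty": 0,"tz": 0.3,"ax": 0,"ay": 0,"az": 0},
    {"jaw": 2.0,"tx": 0,"ty": 0,"tz": 0.3,"ax": 0,"ay": 0,"az": 0},
    {"jaw": 2.0,"tx": 0,"ty": 0,"tz": 0.3,"ax": 0,"ay": 0,"az": 0},
    {"jaw": 2.0,"tx": 0,"ty": 0,"tz": 0.2,"ax": 0,"ay": 0,"az": 0},
    {"jaw": 2.0,"tx": 0,"ty": 0,"tz": 0.1,"ax": 0,"ay": 0,"az": 0}
  ]
}}

```text
clock: 14.5
eef_pos: [0.4916, 0.2927, 0.0599]
tcp_rot: [[-0.166, 0.986, -0.0], [0.986, 0.166, -0.0], [0.0, -0.0, -1.0]]
contact_force: [0.3, 0.2, -0.7]
width: 0.352
grasp_force: 27.6
```

Call:
{"name": "carry_out", "arguments": {
  "targets": [
    {"jaw": 2.0,"tx": 0,"ty": 0,"tz": 0.1,"ax": 0,"ay": 0,"az": 0},
    {"jaw": 2.0,"tx": 0,"ty": 0,"tz": 0.1,"ax": 0,"ay": 0,"az": 0},
    {"jaw": 2.0,"tx": 0,"ty": 0,"tz": 0.1,"ax": 0,"ay": 0,"az": 0},
    {"jaw": 2.0,"tx": 0,"ty": 0,"tz": 0,"ax": 0,"ay": 0,"az": 0}
  ]
}}

```text
clock: 15.0
eef_pos: [0.4917, 0.2928, 0.0572]
tcp_rot: [[-0.166, 0.986, 0.0], [0.986, 0.166, 0.0], [0.0, 0.0, -1.0]]
contact_force: [-0.3, -0.4, 0.4]
width: 0.352
grasp_force: 27.8
```

The weight is off, so it's seated on the pocket floor. I'll release it, rise and close the fingers.

Call:
{"name": "carry_out", "arguments": {
  "targets": [
    {"jaw": 3.1,"tx": 0,"ty": 0,"tz": 0,"ax": 0,"ay": 0,"az": 0},
    {"jaw": 3.4,"tx": 0,"ty": 0,"tz": 0,"ax": 0,"ay": 0,"az": 0},
    {"jaw": 4.5,"tx": 0,"ty": 0,"tz": 0,"ax": 0,"ay": 0,"az": 0},
    {"jaw": 6,"tx": 0,"ty": 0,"tz": 0,"ax": 0,"ay": 0,"az": 0},
    {"jaw": 6,"tx": 0,"ty": 0,"tz": 0,"ax": 0,"ay": 0,"az": 0}
  ]
}}

```text
clock: 15.62
eef_pos: [0.4917, 0.2927, 0.0571]
tcp_rot: [[-0.166, 0.986, -0.0], [0.986, 0.166, 0.0], [0.0, -0.0, -1.0]]
contact_force: [-0.3, 0.2, -0.3]
width: 0.703
grasp_force: 0.0
```

Call:
{"name": "carry_out", "arguments": {
  "targets": [
    {"jaw": 6,"tx": 0,"ty": 0,"tz": -1.5,"ax": 0,"ay": 0,"az": 0},
    {"jaw": 6,"tx": 0,"ty": 0,"tz": -3,"ax": 0,"ay": 0,"az": 0},
    {"jaw": 6,"tx": 0,"ty": 0,"tz": -4,"ax": 0,"ay": 0,"az": 0},
    {"jaw": 4,"tx": 0,"ty": 0,"tz": 0,"ax": 0,"ay": 0,"az": 0},
    {"jaw": 0,"tx": 0,"ty": 0,"tz": 0,"ax": 0,"ay": 0,"az": 0}
  ]
}}

```text
clock: 16.25
eef_pos: [0.4916, 0.2926, 0.1424]
tcp_rot: [[-0.166, 0.986, 0.001], [0.986, 0.166, -0.0], [-0.0, 0.0, -1.0]]
contact_force: [-0.6, -0.7, -1.1]
width: 0.281
grasp_force: 0.0
```

Call:
{"name": "carry_out", "arguments": {
  "targets": [
    {"jaw": 0,"tx": 0,"ty": 0,"tz": 0,"ax": 0,"ay": 0,"az": 0},
    {"jaw": 0,"tx": 0,"ty": 0,"tz": 0,"ax": 0,"ay": 0,"az": 0},
    {"jaw": 0,"tx": 0,"ty": 0,"tz": 1.5,"ax": 0,"ay": 0,"az": 0},
    {"jaw": 0,"tx": 0,"ty": 0,"tz": 1.2,"ax": 0,"ay": 0,"az": 0},
    {"jaw": 0,"tx": 0,"ty": 0,"tz": 0,"ax": 0,"ay": 0,"az": 0}
  ]
}}

```text
clock: 16.88
eef_pos: [0.4907, 0.2921, 0.1133]
tcp_rot: [[-0.167, 0.986, -0.003], [0.986, 0.167, -0.001], [-0.001, -0.003, -1.0]]
contact_force: [-0.9, -0.0, 0.4]
width: 0.001
grasp_force: 0.0
```

Call:
{"name": "carry_out", "arguments": {
  "targets": [
    {"jaw": 0,"tx": 0,"ty": 0,"tz": 0,"ax": 0,"ay": 0,"az": 0},
    {"jaw": 0,"tx": 0,"ty": 0,"tz": 0,"ax": 0,"ay": 0,"az": 0}
  ]
}}

```text
clock: 17.12
eef_pos: [0.4919, 0.2929, 0.1155]
tcp_rot: [[-0.166, 0.986, 0.001], [0.986, 0.166, 0.0], [0.0, 0.001, -1.0]]
contact_force: [0.3, -0.4, 0.6]
width: -0.003
grasp_force: 0.0
```

```bash
python3 - <<'E'
from h import *
p,d=optics.capture("scene"); cv2.imwrite("pics/k.png",cv2.resize(p[140:300,190:430,::-1],None,fx=3.2,fy=3.2,interpolation=cv2.INTER_CUBIC))
s=arm.sense();print(s["eef_pos"],s["width"],s["contact_force"])
E
```

```text
[0.49186529 0.292911   0.1155278 ] -0.00549530283231945 [0.1204737  0.40913586 0.09345524]
```

View pics/k.png

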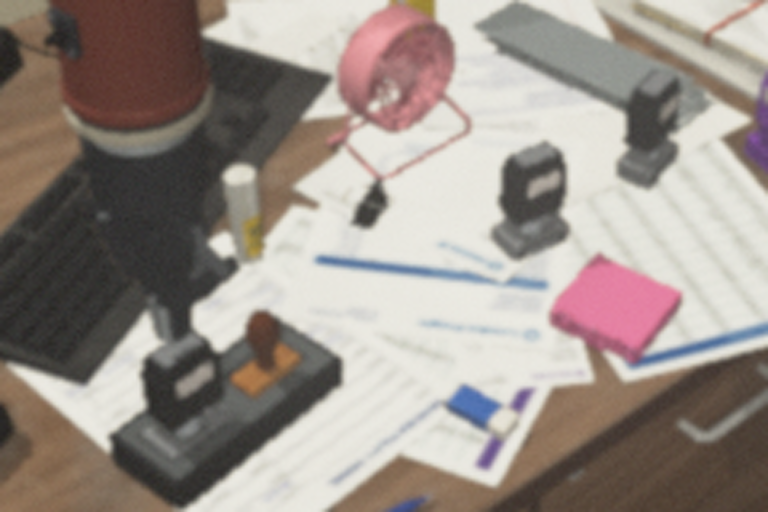

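The stamp stands upright in the pocket at crop (180,385), and the others haven't moved. Its cap top is at 104 mm, so I'll press to about 98 mm.

Call:
{"name": "carry_out", "arguments": {
  "targets": [
    {"jaw": 0,"tx": 0,"ty": 0,"tz": 0.8,"ax": 0,"ay": 0,"az": 0},
    {"jaw": 0,"tx": 0,"ty": 0,"tz": 0.4,"ax": 0,"ay": 0,"az": 0},
    {"jaw": 0,"tx": 0,"ty": 0,"tz": 0.2,"ax": 0,"ay": 0,"az": 0},
    {"jaw": 0,"tx": 0,"ty": 0,"tz": 0.2,"ax": 0,"ay": 0,"az": 0},
    {"jaw": 0,"tx": 0,"ty": 0,"tz": 0.1,"ax": 0,"ay": 0,"az": 0}
  ]
}}

```text
clock: 17.8
eef_pos: [0.4919, 0.2927, 0.0985]
tcp_rot: [[-0.166, 0.986, 0.001], [0.986, 0.166, 0.0], [-0.0, 0.001, -1.0]]
contact_force: [-1.0, -2.4, 6.3]
width: -0.001
grasp_force: 3.3
```

Call:
{"name": "carry_out", "arguments": {
  "targets": [
    {"jaw": 0,"tx": 0,"ty": 0,"tz": 0.1,"ax": 0,"ay": 0,"az": 0},
    {"jaw": 0,"tx": 0,"ty": 0,"tz": 0,"ax": 0,"ay": 0,"az": 0},
    {"jaw": 0,"tx": 0,"ty": 0,"tz": 0,"ax": 0,"ay": 0,"az": 0},
    {"jaw": 0,"tx": 0,"ty": 0,"tz": 0,"ax": 0,"ay": 0,"az": 0},
    {"jaw": 0,"tx": 0,"ty": 0,"tz": 0,"ax": 0,"ay": 0,"az": 0}
  ]
}}

```text
clock: 18.42
eef_pos: [0.4919, 0.2928, 0.0977]
tcp_rot: [[-0.166, 0.986, 0.001], [0.986, 0.166, 0.0], [-0.0, 0.001, -1.0]]
contact_force: [-1.1, -1.8, 7.0]
width: -0.0
grasp_force: 3.5
```

It reads 7 N at half travel, so it's the right stamp and fully home. I'll release, retreat and check.

Call:
{"name": "carry_out", "arguments": {
  "targets": [
    {"jaw": 0,"tx": 0,"ty": 0,"tz": -2,"ax": 0,"ay": 0,"az": 0},
    {"jaw": 0,"tx": 0,"ty": 0,"tz": -4,"ax": 0,"ay": 0,"az": 0},
    {"jaw": 0,"tx": 0,"ty": 0,"tz": -5,"ax": 0,"ay": 0,"az": 0},
    {"jaw": 0,"tx": 6,"ty": 0,"tz": 0,"ax": 0,"ay": 0,"az": 0},
    {"jaw": 0,"tx": 5,"ty": 0,"tz": 0,"ax": 0,"ay": 0,"az": 0}
  ]
}}

```text
clock: 19.05
eef_pos: [0.4736, 0.4027, 0.2093]
tcp_rot: [[-0.165, 0.986, 0.002], [0.986, 0.165, 0.002], [0.001, 0.002, -1.0]]
contact_force: [0.2, -0.1, 0.2]
width: -0.002
grasp_force: 0.0
```

Call:
{"name": "carry_out", "arguments": {
  "targets": [
    {"jaw": 0,"tx": 0,"ty": 0,"tz": 0,"ax": 0,"ay": 0,"az": 0},
    {"jaw": 0,"tx": 0,"ty": 0,"tz": 0,"ax": 0,"ay": 0,"az": 0},
    {"jaw": 0,"tx": 0,"ty": 0,"tz": 0,"ax": 0,"ay": 0,"az": 0}
  ]
}}

```text
clock: 19.42
eef_pos: [0.4742, 0.3999, 0.2074]
tcp_rot: [[-0.164, 0.986, 0.0], [0.986, 0.164, -0.001], [-0.001, 0.0, -1.0]]
contact_force: [0.3, -0.2, -0.9]
width: -0.002
grasp_force: 0.0
```

```bash
python3 - <<'E'
from m import *
for n in("top","scene"):
    p,d=optics.capture(n)
    for nm,x,y,lo,hi in(("A",.4918,.292,.1,.11),("B",.506,-.0495,.0885,.097),("C",.513,-.195,.0885,.097)):
        q=tops(n,d,x,y,lo,hi)
        if len(q)>9: r=cv2.minAreaRect((q[:,:2]*1000).astype(np.float32));print(n,nm,len(q),np.median(q[:,2]).round(4),np.round(r[0],1),np.round(r[1],1),round(r[2],1))
cv2.imwrite("pics/z.png",cv2.resize(p[140:300,190:430,::-1],None,fx=3.2,fy=3.2,interpolation=cv2.INTER_CUBIC))
E
```

```text
top A 153 0.1033 [492.5 290.9] [25.1 43. ] 9.8
top B 145 0.0914 [506.9 -50.6] [42.8 25.4] 79.6
top C 146 0.0915 [ 514.2 -197.6] [25.1 42.5] 15.6
scene A 177 0.1032 [491.8 293.6] [27.4 44. ] 4.8
scene B 109 0.0913 [505.8 -48.5] [45.6 27.7] 87.2
scene C 89 0.0915 [ 512.9 -194.5] [25.5 44.9] 16.5
```

View pics/z.png

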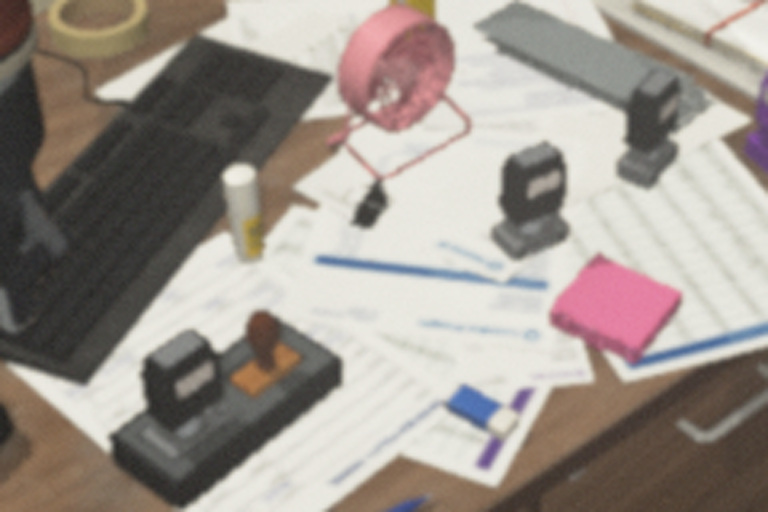

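The sound stamp stands in the pocket at (180,380), cap sprung back to about 103 mm. The other two stamps, at (533,200) and (648,125), are unmoved and the arm is clear.

```bash
python3 -c "from plant import arm; print(arm.sign_off())"
```

```text
the job is handed in; nothing more can be done
None
```

The sound stamp (about 7 N held half way) is upright in the stand's empty pocket and read 7 N again when pressed there; the worn (about 1.5 N) and stiff (13 N at 4.4 mm) ones stayed where they were, and the job is handed in.

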